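Hold the guide pin through both bushings of a die set

TASK

Draw the long blue-headed guide pin out of the wooden pin block and thread it down through the two brass bushings of the die set, first the one in the upper plate, then the one in the lower plate. Finish still gripping the pin upright, its tip standing out a centimetre or two below the lower plate but clear of the bench, so that it keeps the plates in line while I tighten the screws: do not let go of it or let it drop onto the bench. Leave the short black-headed pin in its socket and the other things on the bench where they are.

Things in the scene. Friction and masses are not known exactly. Their poses are not given: they have to be found in the camera images.
- long_pin: Guide pin, loose: straight steel shank 10 mm in diameter and 125 mm long, the lowest 5 mm tapered to 7 mm; on top a blue cylindrical head 16 mm in diameter and 40 mm tall, the place to grip (165 mm in all, about 0.12 kg). Origin: centre of the tip's end face; z runs along the pin from tip to head. It starts upright in one of the two sockets of the pin block.
- short_pin: Pin of the same make with a 65 mm shank and a black head (105 mm in all, its top 115 mm above the bench), upright in the other socket; stays there. Origin: centre of its tip; z towards the head.
- pin_block: Light wooden block, fixed, 60 mm (x) by 130 mm (y) by 55 mm tall. Origin: centre of its underside. Two vertical sockets, 11.5 mm in diameter and 45 mm deep (floor 10 mm above the bench), at y = +35 and -35 mm; which pin is in which varies. The block and the die set may also stand with their sides exchanged.
- die_set: Two-plate die set, fixed: two level plates 85 (x) by 125 (y) by 12 mm, the dark lower one 42 to 54 mm above the bench on four feet, the bright upper one at 90 to 102 mm, joined by two columns at y = +48 and -48 mm with cap screws up to 108 mm. A brass bushing at the centre of each plate, both on the same vertical axis. Origin: on that axis at bench level; z up.
- upper_mouth (a point): Centre of the flared mouth (about 20 mm wide) of the upper bushing, 108 mm above the bench, straight above the die set's origin. Both bushings: straight bore 13 mm in diameter, open at both ends, the same flare at the top; the upper one spans 90 to 108 mm, the lower one 42 to 60 mm above the bench.
- lower_exit (a point): Centre of the lower bushing's bottom end, level with the underside of the lower plate, 42 mm above the bench.
- loupe: Black eye loupe, 31 mm across and 19 mm tall; bystander. Origin: centre of its underside.
- bottle_1: Small amber dropper bottle, 33 mm across and 102 mm tall; bystander. Origin: centre of its underside.
- bench_block: Square steel bench block, 62 x 62 x 19 mm; bystander. Origin: centre of its underside.
- wood_doming_block: Wooden doming block, 55 x 55 x 40 mm; bystander. Origin: centre of its underside.
Things that resemble listed ones, but are neither listed nor needed, are in the scene too. Of the things that look like the long_pin, the largest one is meant.

How it is judged (in metres and radians):
On the way, in this order (a step that is already met when the one before it is completed fails the run):
1. the long pin is lifted until its tip is above the upper bushing (height (world z) of long_pin above 0.108 m), for 0.1 s.
2. the tip has passed down through the upper bushing, pin upright (x of long_pin in the frame of die_set between -0.006 and 0.006 m and y of long_pin in the frame of die_set between -0.006 and 0.006 m and angle between the z axis of long_pin and the z axis of die_set, either way round below 0.1 rad and z of long_pin in the frame of die_set below 0.088 m), for 0.1 s.
3. the tip has passed down through the lower bushing too (x of long_pin in the frame of die_set between -0.006 and 0.006 m and y of long_pin in the frame of die_set between -0.006 and 0.006 m and angle between the z axis of long_pin and the z axis of die_set, either way round below 0.1 rad and z of long_pin in the frame of die_set below 0.037 m), for 0.1 s.
At the end, for the whole second after the job is handed in: The long pin spans both bushings: tip within 6 mm of their axis to each side, pin within 0.1 rad of it; tip at least 5 mm below the lower plate and at least 5 mm above the bench; gripped by the fingers (over 1 N) and still (under 0.03 m/s) (all of step 3 and z of long_pin in the frame of die_set above 0.005 m and contact force between the fingers and long_pin above 1 N and linear speed of long_pin below 0.03 m/s); the arm keeps its last pose, push and grip.
It fails at once if the short pin is pulled out or knocked (moved over 30 mm) (distance of short_pin from where it was at the start of the episode above 0.03 m).
It fails at once if loupe is disturbed (moved over 30 mm) (distance of loupe from where it was at the start of the episode above 0.03 m).
It fails at once if bottle_1 is disturbed (moved over 30 mm) (distance of bottle_1 from where it was at the start of the episode above 0.03 m).
It fails at once if bench_block is disturbed (moved over 30 mm) (distance of bench_block from where it was at the start of the episode above 0.03 m).
It fails at once if wood_doming_block is disturbed (moved over 30 mm) (distance of wood_doming_block from where it was at the start of the episode above 0.03 m).
It also fails if it takes over 50 s, if anything falls off the work surface, if the arm or the gripper's body presses on something with over 40 N, if the wrist force passes 120 N, or if a joint passes its speed limit or range.

ROBOT

A 6-joint arm with a two-finger parallel gripper is mounted at the origin on a cart in front of the work surface, level with it; the furniture and walls round the work are solid. World frame = base frame: x ahead of the robot, y to its left, z up, the work surface at z = 0. Lengths are in mm, angles in rad, forces in N, time in s.
With the tool pointing down it reaches from about 350 to 975 mm from the base axis. Payload 7.1 kg.
Tool frame: the origin (TCP) lies midway between the tips of the shut fingers; the grasp point (between the pads) lies 19 mm behind it; z points along the fingers, y is the line along which they close (so a half turn about z gives the same grasp; the last joint's range is limited). The gripper opens to 88 mm and grips with 3 to 60 N. Pads are 20 mm wide; open, the fingers measure 115 mm over their backs; the gripper's body (75 mm by 178 mm) begins 61 mm behind the grasp point.
Start: joints at [1.265, 0.423, 1.63, -0, 1.089, -0.019], TCP at [176.771, 599.464, 222.675] pointing down, gripper open.
Joint ranges: [-3, 3], [-0.9, 2.11], [0.09, 2.58], [-1.31, 4.45], [0.11, 2.69], [-2.54, 2.54]. Speed limits (rad/s): [2.39, 2.39, 3.01, 3.14, 3.14, 3.14].

INTERFACE

Orientations are given as a rotation vector (axis times angle).
In Python, from workcell import ctrl gives the robot as it stands. The module is installed in compiled form; this text tells all that it offers.
- The arm moves only by the tool servo_tool, never from a script. Its argument "increments" is a list of rows, each a list of 7 numbers: the shift along the world's x, y, z in cm, then the turn, a rotation vector about the world's x, y, z in degrees, then the opening, from -1 (shut) to 1 (fully open). A call has 1 to 20 rows; each row is the pose to reach, as a shift and turn from the pose commanded when the call began; what a row does not reach only later rows make up. A row lasts 1/12 s, in which the tool goes at most 41.7 mm and 7.16 degrees, less where a joint would pass 70% of its speed; a pose out of reach is approached as far as the arm can. A call with a gripper value outside its range is refused whole. The fingers move at their own pace and stop on an object; the grip force is fixed at half the most. Time passes only in rows, so rows that repeat a pose let the fingers close. It gives the time, the measured TCP pose, the force, the opening and the grip force at its end, in the units of the state.
- ctrl.get_obs(): the state, without advancing time (a new reading comes with each control period).
- ctrl.get_image(name): name is "scene" or "top" or "wrist"; returns a dict with "image" (384x512x3 uint8, red, green, blue), "fx", "fy", "cx", "cy" (pixels), "extrinsics" (4x4, takes a point from camera to world coordinates); the wrist camera has in their place "tool_from_camera" (4x4, takes a point from camera to tool coordinates, whose origin is the TCP and whose axes are the flange's). Camera axes: x right, y up, looking along -z (the intrinsics and any distortion apply to the point x, -y, -z); pixel columns grow to the right and rows downward; lengths in mm; the calibration is good to about 2 mm. The wrist camera is an equidistant fisheye: a pixel r from the principal point sees the ray r / f radians off the axis. A picture is of the moment at which its call begins: read the wrist's pose just before it. There is no depth.
- ctrl.close_job(): hands the job in; it is judged then, once.
The state is a dict: "t": time; "qpos": joint angles; "qvel": joint speeds; "joint_torque": joint torques, N m; "ee_pos": TCP position; "orientation": TCP orientation; "ft_force": force on the tool from outside, world axes, zero at the start; "moment": the same for the moment, N m; "width": finger opening in mm; "grasp_force": force on a finger pad.
Only numpy, scipy, OpenCV 4.12 (cv2) and the standard library are available. Lean on these libraries where they do the work, as an engineer would, in place of code of your own. Each camera call takes 0.05 s, during which the arm holds its last target. There are 200 camera calls.

## Working session

There is one attempt and no reset: what is moved stays moved. The work goes in short steps, Python scripts to look and compute and a tool call to move; the robot and the scene stay as the last step left them, time stands still between calls to the robot, and variables do not carry over. Pictures are saved under pics/ and viewed, at most 10 in all, crops included, and the job is handed in when it is done.

Besides the shell and the picture viewer there is one more tool, called as name(argument=value, ...) on one line, values as JSON. servo_tool: Moves the arm, as the interface text tells. Its arguments: {"type":"object","properties":{"increments":{"type":"array","items":{"type":"array","items":{"type":"number"}}}},"required":["increments"]}

```bash
mkdir -p pics
cat > h.py <<'E'
import numpy as np, cv2
from workcell import ctrl
def grab(n,tag):
    d=ctrl.get_image(n); cv2.imwrite(f'pics/{tag}.png',cv2.cvtColor(d['image'],cv2.COLOR_RGB2BGR)); return d
def ray(d,u,v):
    E=d['extrinsics']; r=np.array([(u-d['cx'])/d['fx'],-(v-d['cy'])/d['fy'],-1.]); return E[:3,3],E[:3,:3]@r
def onz(d,u,v,z):
    o,r=ray(d,u,v); return o+r*(z-o[2])/r[2]
def proj(d,p):
    E=d['extrinsics']; c=E[:3,:3].T@(np.array(p)-E[:3,3]); return d['cx']+d['fx']*c[0]/-c[2], d['cy']-d['fy']*c[1]/-c[2]
E
python3 - <<'E'
from h import *
import pickle
o=ctrl.get_obs(); print(o)
D={n:grab(n,n+'0') for n in('scene','top')}
for n,d in D.items():
    print(n,{k:v for k,v in d.items() if k!='image'})
pickle.dump(D,open('D.pkl','wb'))
a=cv2.imread('pics/scene0.png');b=cv2.imread('pics/top0.png')
cv2.imwrite('pics/both.png',cv2.resize(np.vstack([a,b]),(400,600)))
E
```

```text
{'t': 0.0, 'qpos': array([ 1.26498116e+00,  4.23847309e-01,  1.63069320e+00, -2.02596602e-05,
        1.08861545e+00, -1.89985807e-02]), 'qvel': array([ 0.00056797,  0.00127655,  0.00030234,  0.00058308, -0.00035429,
        0.00052949]), 'joint_torque': array([-1.89442013e-03, -5.44635057e+01, -2.73670095e+01,  6.43750001e-02,
        2.26214557e-02, -1.35433875e-04]), 'ee_pos': array([176.62175646, 598.93348359, 221.89641396]), 'orientation': array([-4.48939408e-01, -3.10911161e+00,  2.42769141e-03]), 'ft_force': array([-0.0341946 ,  0.38862814,  0.24401571]), 'moment': array([0.02859324, 0.03826901, 0.02260454]), 'grasp_force': 0.0, 'width': 87.93682872261736}
scene {'fx': 365.1720644667566, 'fy': 365.1720644667566, 'cx': 256.36438864534665, 'cy': 194.00462526800547, 'extrinsics': array([[ 6.63306595e-01,  4.41444642e-01, -6.04277245e-01,
         6.75133975e+01],
       [-7.47930257e-01,  3.64092410e-01, -5.55010853e-01,
        -4.10715882e+02],
       [-2.49938087e-02,  8.20099595e-01,  5.71674701e-01,
         5.68481035e+02],
       [ 0.00000000e+00,  0.00000000e+00,  0.00000000e+00,
         1.00000000e+00]])}
top {'fx': 430.07966677103786, 'fy': 430.07966677103786, 'cx': 257.3411950416307, 'cy': 186.78863311639606, 'extrinsics': array([[ 1.13218421e-02,  9.89670811e-01, -1.42910820e-01,
         4.51956956e+02],
       [-9.99767971e-01,  1.38229689e-02,  1.65206089e-02,
         5.67418871e+01],
       [ 1.83254162e-02,  1.42690617e-01,  9.89597679e-01,
         1.04386911e+03],
       [ 0.00000000e+00,  0.00000000e+00,  0.00000000e+00,
         1.00000000e+00]])}
```

View pics/scene0.png

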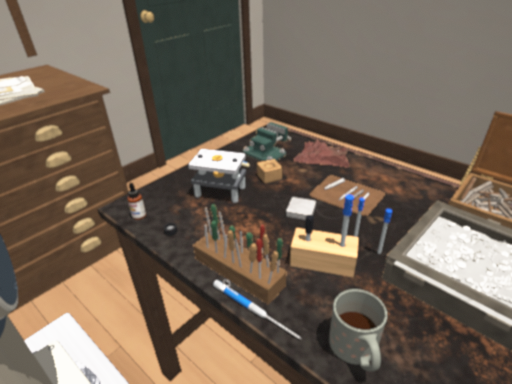

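View pics/top0.png

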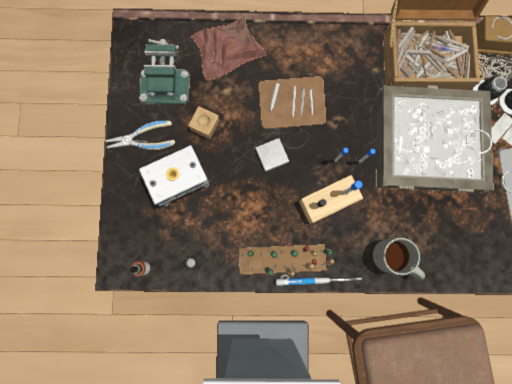

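Scene view: the pin block is at about (325,250), with the long pin's blue head at (348,203) and the black pin at (309,225). Two blue decoys stand behind it, at (360,203) and (388,215). Top view: long pin head (356,185), block (331,200), upper bushing (173,174).

```bash
cat > m.py <<'E'
from h import *
import pickle
D=pickle.load(open('D.pkl','rb'))
def tri(p,q):
    o1,r1=ray(D['top'],*p);o2,r2=ray(D['scene'],*q)
    A=np.stack([r1,-r2],1); s=np.linalg.lstsq(A,o2-o1,rcond=None)[0]
    a=o1+r1*s[0];b=o2+r2*s[1]; return (a+b)/2,np.linalg.norm(a-b)
for n in D:
    h=cv2.cvtColor(D[n]['image'],cv2.COLOR_RGB2HSV)
    for nm,lo,hi in(('blue',(105,150,90),(125,255,255)),('brass',(18,130,120),(32,255,255))):
        k,l,s,c=cv2.connectedComponentsWithStats(cv2.inRange(h,lo,hi))
        print(n,nm,[(s[i].tolist(),c[i].round(1).tolist()) for i in range(1,k) if s[i,4]>8])
d=D['top']
im=cv2.cvtColor(d['image'],cv2.COLOR_RGB2BGR)
a=cv2.resize(im[130:230,290:390],(400,400),interpolation=cv2.INTER_NEAREST);b=cv2.resize(im[130:230,123:223],(400,400),interpolation=cv2.INTER_NEAREST)
cv2.imwrite('pics/crop.png',np.hstack([a,b]))
s=cv2.cvtColor(D['scene']['image'],cv2.COLOR_RGB2BGR)
a=cv2.resize(s[180:280,290:400],(440,400),interpolation=cv2.INTER_NEAREST);b=cv2.resize(s[140:210,180:260],(360,315),interpolation=cv2.INTER_NEAREST)
b=np.vstack([b,np.zeros((85,360,3),np.uint8)])
cv2.imwrite('pics/crop2.png',np.hstack([a,b]))
E
python3 m.py
```

```text
scene blue [([343, 195, 10, 20, 130], [347.9, 205.0]), ([359, 198, 5, 12, 36], [360.7, 203.5]), ([385, 208, 8, 14, 83], [387.7, 214.3]), ([224, 290, 15, 13, 36], [230.8, 296.0]), ([239, 294, 12, 8, 15], [244.7, 297.7]), ([240, 302, 9, 6, 21], [243.8, 304.4])]
scene brass [([213, 156, 8, 4, 29], [216.6, 157.6]), ([214, 172, 9, 5, 29], [217.4, 174.2])]
top blue [([341, 147, 8, 8, 35], [344.5, 150.5]), ([368, 148, 7, 8, 39], [371.2, 151.8]), ([351, 180, 12, 9, 67], [356.9, 184.6])]
top brass [([504, 22, 6, 7, 12], [506.6, 25.1]), ([504, 34, 5, 3, 9], [506.1, 35.0]), ([167, 168, 11, 12, 99], [172.1, 173.8])]
```

View pics/crop.png

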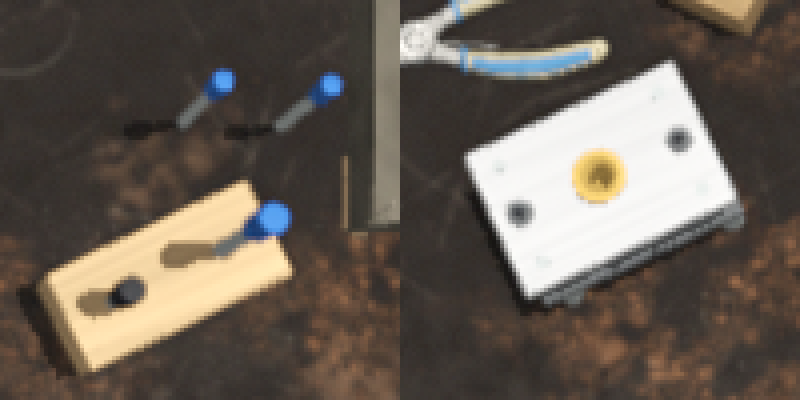

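View pics/crop2.png

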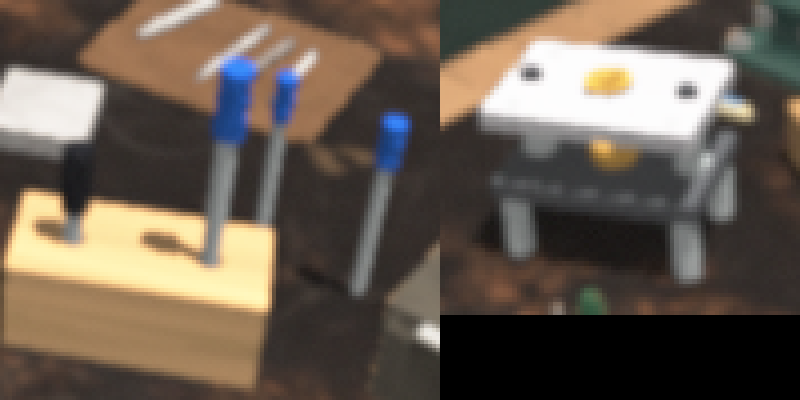

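The crops show the long pin's head-top centre at top (358.0,183.8) / scene (349.3,195.8), and its shank meeting the block at top (344,192) / scene (342.5,245). The bushing mouth is at top (172.3,173.8) / scene (217,157.8).

```bash
cat >> m.py <<'E'
print('tri')
T,S=D['top'],D['scene']
for n,p,q,z in(('head',(358,183.8),(349.3,195.8),175),('foot',(344,192),(342.5,245),55),('mouth',(172.3,173.8),(217,157.8),108),
  ('dec1',(345.5,149.7),(361.2,198.5),120),('dec2',(372.2,150.8),(388.5,209),120),('short',(322,202.3),None,113)):
    print(n,tri(p,q) if q else '',onz(T,*p,z).round(1),onz(S,*q,z).round(1) if q else '')
for n,p,z in(('colA',(252.5,183),108),):pass
for p in((319,342.0),):pass
print('cols',onz(T,123+119/4-.5,130+213/4-.5,105),onz(T,123+278/4-.5,130+139/4-.5,105))
E
python3 m.py | sed -n '/tri/,$p'
```

```text
tri
head (array([ 587.09345964, -165.06748766,  175.43316731]), np.float64(2.08129942367046)) [ 586.5 -164.3  175. ] [ 588.7 -165.4  175. ]
foot (array([ 587.34646345, -164.41383735,   51.74371142]), np.float64(4.983774866138021)) [ 585.3 -161.7   55. ] [ 586.2 -167.6   55. ]
mouth (array([614.71457408, 228.46655522, 104.92500475]), np.float64(2.128827982462927)) [613.4 228.6 108. ] [611.9 223.6 108. ]
dec1 (array([ 671.66407914, -153.23945924,  117.36133638]), np.float64(0.8513676532583654)) [ 670.8 -152.3  120. ] [ 668.5 -155.   120. ]
dec2 (array([ 670.20069089, -212.86036567,  119.27274127]), np.float64(2.7534520141300054)) [ 669.2 -211.4  120. ] [ 670.6 -214.   120. ]
short  [ 554.2 -100.3  113. ] 
cols [593.28609417 272.28094255 105.        ] [635.98858505 186.47732258 105.        ]
```

servo_tool(increments=[[4,-7,2,0,0,0,1],[8,-14,3,0,0,0,1],[10,-18,3,0,0,0,1],[12,-22,3,0,0,0,1],[14,-26,3,0,0,0,1],[16,-30,3,0,0,0,1],[18,-34,3,0,0,0,1],[20,-38,3,0,0,0,1],[22,-42,3,0,0,0,1],[24,-46,3,0,0,0,1],[26,-50,3,0,0,0,1],[28,-54,3,0,0,0,1],[30,-58,3,0,0,0,1],[32,-62,3,0,0,0,1],[34,-65,3,0,0,0,1],[36,-68,3,0,0,0,1],[38,-71,3,0,0,0,1],[39.5,-74,3,0,0,0,1],[40.5,-75.5,3,0,0,0,1],[41,-76.4,3,0,0,0,1]])

```text
t: 1.77
ee_pos: [569.0, -135.3, 252.3]
orientation: [-0.45, -3.109, -0.0]
ft_force: [0.7, 1.0, -0.1]
width: 87.8
grasp_force: 0.0
```

servo_tool(increments=[[0,0,0,0,0,0,0],[0,0,0,0,0,0,0],[0,0,0,0,0,0,0],[0,0,0,0,0,0,0]])

```text
t: 2.1
ee_pos: [567.7, -132.2, 252.3]
orientation: [-0.448, -3.108, -0.0]
ft_force: [0.1, 0.8, -0.5]
width: 64.4
grasp_force: 0.0
```

```bash
cat >> h.py <<'E'
from scipy.spatial.transform import Rotation as R
def wpose():
    o=ctrl.get_obs(); T=np.eye(4);T[:3,:3]=R.from_rotvec(o['orientation']).as_matrix();T[:3,3]=o['ee_pos'];return o,T
def wproj(d,T,P):
    C=T@d['tool_from_camera'];p=C[:3,:3].T@(np.array(P,float)-C[:3,3]);x,y,z=p[0],-p[1],-p[2]
    r=np.hypot(x,y);th=np.arctan2(r,z);return d['cx']+d['fx']*th*x/r,d['cy']+d['fy']*th*y/r
def wonz(d,T,u,v,z):
    C=T@d['tool_from_camera'];a=(u-d['cx'])/d['fx'];b=(v-d['cy'])/d['fy'];th=np.hypot(a,b)
    s=np.sin(th)/th;r=C[:3,:3]@np.array([a*s,-b*s,-np.cos(th)]);o=C[:3,3];return o+r*(z-o[2])/r[2]
E
python3 - <<'E'
from h import *
o,T=wpose();d=grab('wrist','w1')
print(o['t'],o['ee_pos'],o['width'],T[:3,:3].round(4),o['qpos'],d['tool_from_camera'])
print(wproj(d,T,(587,-165,175)))
h=cv2.cvtColor(d['image'],cv2.COLOR_RGB2HSV)
k,l,s,c=cv2.connectedComponentsWithStats(cv2.inRange(h,(105,150,90),(125,255,255)))
print([(s[i].tolist(),c[i].round(1).tolist()) for i in range(1,k) if s[i,4]>30])
E
```

```text
2.1 [ 567.72394127 -132.18335824  252.33518574] 64.41870403230304 [[-9.594e-01  2.821e-01 -1.200e-03]
 [ 2.821e-01  9.594e-01  5.000e-04]
 [ 1.300e-03  1.000e-04 -1.000e+00]] [-2.49258679e-01  3.29250637e-01  1.69795007e+00  1.83460368e-04
  1.11566409e+00 -1.53412504e+00] [[-2.83889129e-04  9.65648177e-01  2.59852878e-01  6.99157867e+01]
 [ 9.99999174e-01  5.99908003e-04 -1.13684011e-03 -3.15289145e-01]
 [-1.25367540e-03  2.59852340e-01 -9.65647549e-01 -1.62597613e+02]
 [ 0.00000000e+00  0.00000000e+00  0.00000000e+00  1.00000000e+00]]
(np.float64(233.05192133297234), np.float64(227.58251575887127))
[([222, 207, 20, 30, 237], [233.5, 217.7]), ([265, 258, 10, 19, 114], [269.2, 265.5]), ([218, 269, 9, 7, 56], [222.2, 272.2])]
```

View pics/w1.png

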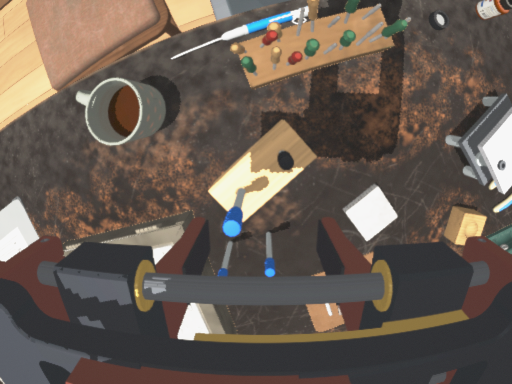

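The wrist view shows the blue head top at (232.5,228.5), within about 1 px of the predicted (233.1,227.6), so the position (587,-165) is confirmed. Next I centre over it and descend.

servo_tool(increments=[[1,-1.6,0,0,0,0,0.2],[1.95,-3.3,-1,0,0,0,0.2],[1.95,-3.3,-2,0,0,0,0.2],[1.95,-3.3,-3,0,0,0,0.2],[1.95,-3.3,-4.5,0,0,0,0.2],[1.95,-3.3,-6,0,0,0,0.2],[1.95,-3.3,-7.5,0,0,0,0.2],[1.95,-3.3,-9,0,0,0,0.2],[1.95,-3.3,-10,0,0,0,0.2],[1.95,-3.3,-11,0,0,0,0.2],[1.95,-3.3,-11.4,0,0,0,0.2],[1.95,-3.3,-11.4,0,0,0,0.2]])

```text
t: 3.15
ee_pos: [587.4, -165.5, 137.7]
orientation: [-0.448, -3.108, -0.001]
ft_force: [-0.1, 0.4, -1.0]
width: 52.7
grasp_force: 0.0
```

Run:
```python
from h import *
o,T=wpose();d=grab('wrist','w2')
print(o['t'],o['ee_pos'],o['width'],o['ft_force'])
print(wonz(d,T,0,0,0)[:0])
h=cv2.cvtColor(d['image'],cv2.COLOR_RGB2HSV)
k,l,s,c=cv2.connectedComponentsWithStats(cv2.inRange(h,(105,150,90),(125,255,255)))
for i in range(1,k):
  if s[i,4]>30: print(s[i].tolist(),c[i].round(1).tolist(),wonz(d,T,*c[i],175))
print(wproj(d,T,(587,-165,175)),wproj(d,T,T[:3,3]+[0,0,37]))
cv2.imwrite('pics/w2c.png',cv2.resize(cv2.imread('pics/w2.png')[150:384,120:400],None,fx=2,fy=2))
```

```text
3.15 [ 587.36892584 -165.54339735  137.6644217 ] 52.70801413482036 [-0.08233924  0.37260395 -0.98818679]
[]
[245, 221, 32, 55, 1447] [260.6, 249.9] [ 579.81058129 -164.620537    175.        ]
[227, 305, 15, 26, 252] [235.0, 316.0] [ 614.29618199 -189.07923593  175.        ]
[299, 305, 15, 7, 69] [305.3, 307.2] [ 619.2356276  -152.05106507  175.        ]
(np.float64(264.1383207510064), np.float64(262.9336067836804)) (np.float64(263.2616959327724), np.float64(263.51905837653106))
```

View pics/w2c.png

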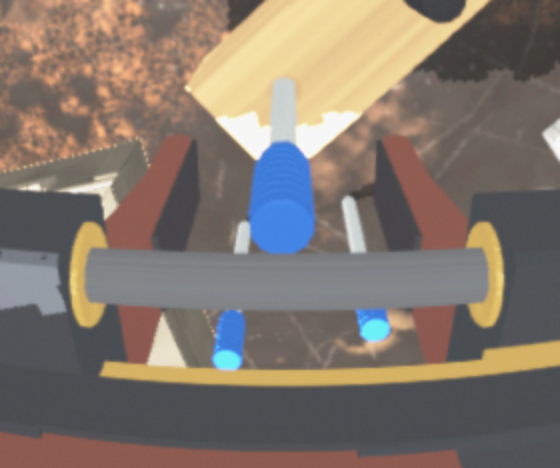

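The head is between the pads, with its top centre at (261,261) against an ideal (263.3,263.5). That is close enough, so I close the gripper.

servo_tool(increments=[[0,0,0,0,0,0,-0.5],[0,0,0,0,0,0,-1],[0,0,0,0,0,0,-1],[0,0,0,0,0,0,-1],[0,0,0,0,0,0,-1],[0,0,0,0,0,0,-1],[0,0,0,0,0,0,-1],[0,0,0,0,0,0,-1],[0,0,0,0,0,0,-1],[0,0,0,0,0,0,-1]])

```text
t: 4.03
ee_pos: [588.2, -166.4, 138.8]
orientation: [0.449, 3.109, -0.0]
ft_force: [0.7, -0.5, 2.5]
width: 15.5
grasp_force: 30.0
```

servo_tool(increments=[[0,0,0.4,0,0,0,-1],[0,0,1,0,0,0,-1],[0,0,1.8,0,0,0,-1],[0,0,2.8,0,0,0,-1],[0,0,4,0,0,0,-1],[0,0,5.5,0,0,0,-1],[0,0,7,0,0,0,-1],[0,0,9,0,0,0,-1],[0,0,11,0,0,0,-1],[0,0,13,0,0,0,-1],[0,0,14,0,0,0,-1],[0,0,14.5,0,0,0,-1],[0,0,14.5,0,0,0,-1],[0,0,14.5,0,0,0,-1],[0,0,14.5,0,0,0,-1]])

```text
t: 5.28
ee_pos: [587.4, -166.0, 282.4]
orientation: [-0.449, -3.107, -0.001]
ft_force: [0.6, 0.2, -1.6]
width: 15.5
grasp_force: 30.0
```

Run:
```python
from h import *
import pickle
o,T=wpose();print(o['t'],o['ee_pos'],o['width'],o['grasp_force'],o['ft_force'],o['moment'],o['orientation'])
d=grab('wrist','w3');s=grab('scene','s3');t=grab('top','t3');pickle.dump((o,T,d,s,t),open('D3.pkl','wb'))
e=o['ee_pos']
for z in(37,-3,-128): print(z,wproj(d,T,e+[0,0,z]),proj(s,e+[0,0,z]),proj(t,e+[0,0,z]))
a=cv2.imread('pics/w3.png')[100:300,180:340];b=cv2.imread('pics/s3.png')
u,v=map(int,proj(s,e+[0,0,-60]));b=b[v-70:v+70,u-50:u+62];print('scene off',u-50,v-70)
cv2.imwrite('pics/c3.png',np.hstack([cv2.resize(a,(400,500)),cv2.resize(b,(400,500))]))
```

```text
5.2833 [ 587.40358327 -166.0075029   282.42260752] 15.509586127270923 29.997151494026184 [ 0.64838293  0.22008528 -1.64282108] [-0.00151049  0.00506872 -0.0836861 ] [-4.48719294e-01 -3.10724975e+00 -5.43944428e-04]
37 (np.float64(263.25913052506473), np.float64(263.50379852304593)) (np.float64(359.96115861130806), np.float64(123.51275586117508)) (np.float64(379.9548413920819), np.float64(170.74854409652835))
-3 (np.float64(263.0963912373162), np.float64(231.41381269618836)) (np.float64(356.70401287913455), np.float64(145.60406142874032)) (np.float64(373.324211947896), np.float64(174.71203212003826))
-128 (np.float64(262.851262049689), np.float64(183.08921124263074)) (np.float64(347.92362028535007), np.float64(205.1563049395158)) (np.float64(356.3493294267128), np.float64(184.85884308866991))
scene off 302 104
```

View pics/c3.png

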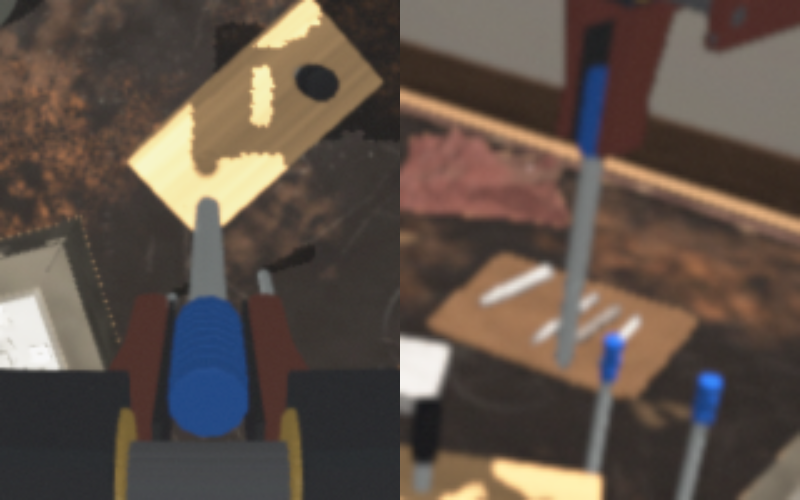

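Wrist view: the head top is at (263.2,260.8) and the tip near (262.8,181.5). The pin is upright, about 1.7 mm toward tool +x from the TCP. I carry it over the die set.

servo_tool(increments=[[0.1,1,0,0,0,0,-1],[0.3,3,0,0,0,0,-1],[0.4,6,0,0,0,0,-1],[0.6,9,0,0,0,0,-1],[0.8,12,0,0,0,0,-1],[1,15,0,0,0,0,-1],[1.3,18,0,0,0,0,-1],[1.5,21,0,0,0,0,-1],[1.7,24,0,0,0,0,-1],[1.9,27,0,0,0,0,-1],[2.1,30,0,0,0,0,-1],[2.3,33,0,0,0,0,-1],[2.5,35.5,0,0,0,0,-1],[2.6,37.5,0,0,0,0,-1],[2.7,38.8,0,0,0,0,-1],[2.8,39.4,0,0,0,0,-1],[2.8,39.4,-0.5,0,0,0,-1],[2.8,39.4,-1,0,0,0,-1],[2.8,39.4,-1,0,0,0,-1],[2.8,39.4,-1,0,0,0,-1]])

```text
t: 7.1
ee_pos: [615.8, 226.5, 272.9]
orientation: [-0.451, -3.108, 0.001]
ft_force: [-0.5, 0.2, -0.8]
width: 15.6
grasp_force: 30.0
```

```bash
cat > look.py <<'E'
from h import *
import sys
o,T=wpose();print(o['t'],o['ee_pos'],o['width'],o['grasp_force'],o['ft_force'],o['orientation'])
n=sys.argv[1];d=grab('wrist','w'+n);s=grab('scene','s'+n)
e=o['ee_pos'];ax=e+T[:3,:3]@[1.7,0,0]
tip=ax-[0,0,128.]
for nm,p in(('tip',tip),('head',ax+[0,0,37]),('mouth',(613.5,228.5,108)),('lower',(613.5,228.5,60))): print(nm,p.round(1) if nm in('tip','head') else p,np.round(wproj(d,T,p),1),np.round(proj(s,p),1))
for d2,nm in((d,'w'),(s,'s')):
    h=cv2.cvtColor(d2['image'],cv2.COLOR_RGB2HSV)
    k,l,st,c=cv2.connectedComponentsWithStats(cv2.inRange(h,(16,120,100),(34,255,255)))
    u,v=wproj(d,T,(613.5,228.5,108)) if nm=='w' else proj(s,(613.5,228.5,108))
    print(nm,[(st[i].tolist(),c[i].round(1).tolist()) for i in range(1,k) if st[i,4]>8 and np.hypot(*(c[i]-[u,v]))<50])
u,v=map(int,wproj(d,T,tip));a=cv2.imread(f'pics/w{n}.png')[v-30:v+95,u-50:u+50]
print('w off',u-50,v-30)
u,v=map(int,proj(s,tip));b=cv2.imread(f'pics/s{n}.png')[v-40:v+60,u-40:u+40];print('s off',u-40,v-40)
cv2.imwrite(f'pics/c{n}.png',np.hstack([cv2.resize(a,(400,500),interpolation=2),cv2.resize(b,(400,500),interpolation=2)]))
E
python3 look.py 4
```

```text
7.1 [615.79338028 226.49964274 272.92716401] 15.556424682365568 29.99786764383316 [-0.50994246  0.23224697 -0.76153414] [-4.50803184e-01 -3.10778622e+00  1.35373101e-03]
tip [614.2 227.  144.9] [263.  181.3] [215.5 144.3]
head [614.2 227.  309.9] [263.2 260.5] [209.   79.3]
mouth (613.5, 228.5, 108) [264.1 172.9] [216.1 157. ]
lower (613.5, 228.5, 60) [263.9 165.4] [217.7 172.8]
w [([251, 163, 26, 20, 359], [263.1, 171.7])]
s [([213, 156, 9, 5, 36], [216.8, 157.8]), ([214, 172, 10, 5, 34], [217.9, 174.4])]
w off 212 151
s off 175 104
```

View pics/c4.png

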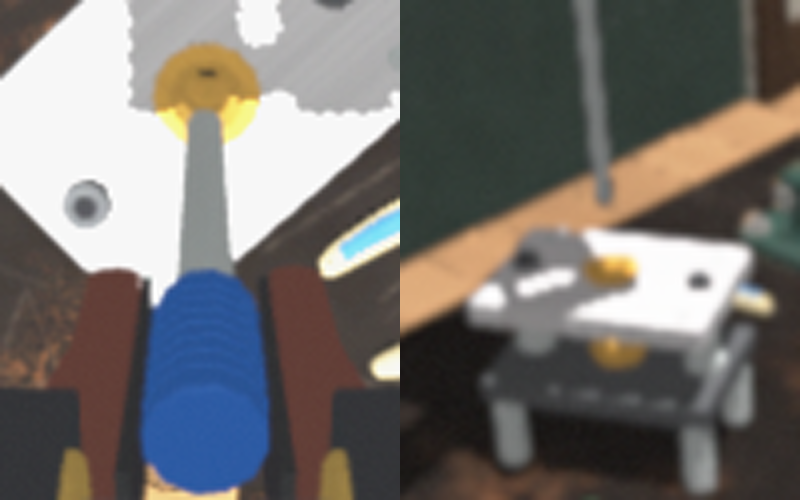

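Wrist view: the brass mouth is centred at (263.2,173.8) and the tip at about (263,181.3), as predicted. Scene view: the tip is at (215.8,144), directly above the mouth. Now I work out the offset.

Run:
```python
from h import *
o,T=wpose();d=ctrl.get_image('wrist');s=ctrl.get_image('scene')
print(wonz(d,T,263.2,173.8,108),wonz(d,T,263.1,172.9,108),wonz(d,T,263,181.3,144.9),o['ee_pos'])
for v in(157,157.4,157.8):print(onz(s,216.6,v,108))
```

```text
[615.0048408  227.60143634 108.        ] [613.97915428 227.78797246 108.        ] [614.9376834  227.32928105 144.9       ] [616.23811932 226.81082253 273.68683493]
[614.18010046 227.4765794  108.        ]
[612.7137455  225.92146649 108.        ]
[611.25279304 224.37208308 108.        ]
```

servo_tool(increments=[[0,0.05,-0.7,0,0,0,-1],[0,0.05,-1.5,0,0,0,-1],[0,0.05,-2.3,0,0,0,-1],[0,0.05,-3,0,0,0,-1],[0,0.05,-3.5,0,0,0,-1],[0,0.05,-4,0,0,0,-1],[0,0.05,-4.5,0,0,0,-1],[0,0.05,-4.5,0,0,0,-1]])

```text
t: 7.97
ee_pos: [615.6, 228.1, 227.3]
orientation: [-0.449, -3.108, 0.001]
ft_force: [0.3, -0.5, -2.3]
width: 15.6
grasp_force: 30.0
```

servo_tool(increments=[[0,0,-0.4,0,0,0,-1],[0,0,-0.8,0,0,0,-1],[0,0,-1.2,0,0,0,-1],[0,0,-1.6,0,0,0,-1],[0,0,-2,0,0,0,-1],[0,0,-2,0,0,0,-1],[0,0,-2,0,0,0,-1],[0,0,-2,0,0,0,-1]])

```text
t: 8.63
ee_pos: [616.2, 228.3, 208.7]
orientation: [0.449, 3.109, 0.0]
ft_force: [-0.0, 0.4, -2.2]
width: 15.9
grasp_force: 30.0
```

```bash
sed -i 's/v-40:v+60,u-40:u+40/v-60:v+40,u-40:u+40/; s/u-40,v-40/u-40,v-60/' look.py; python3 look.py 5
```

```text
8.6333 [616.18123797 228.30907496 208.73554163] 15.859886226596933 29.997194409370422 [-0.02626307  0.41040138 -2.24581682] [4.48987315e-01 3.10926232e+00 1.29063071e-04]
tip [614.6 228.8  80.7] [262.8 181.2] [217.3 165.9]
head [614.6 228.8 245.7] [263.3 260.6] [211.3 106. ]
mouth (613.5, 228.5, 108) [262.3 187. ] [216.1 157. ]
lower (613.5, 228.5, 60) [262.3 175.9] [217.7 172.8]
w [([246, 175, 32, 25, 429], [260.6, 186.9])]
s [([212, 156, 4, 4, 10], [213.3, 157.8]), ([217, 156, 5, 4, 11], [219.3, 157.7]), ([214, 173, 9, 4, 32], [217.8, 174.5])]
w off 212 151
s off 177 105
```

View pics/c5.png

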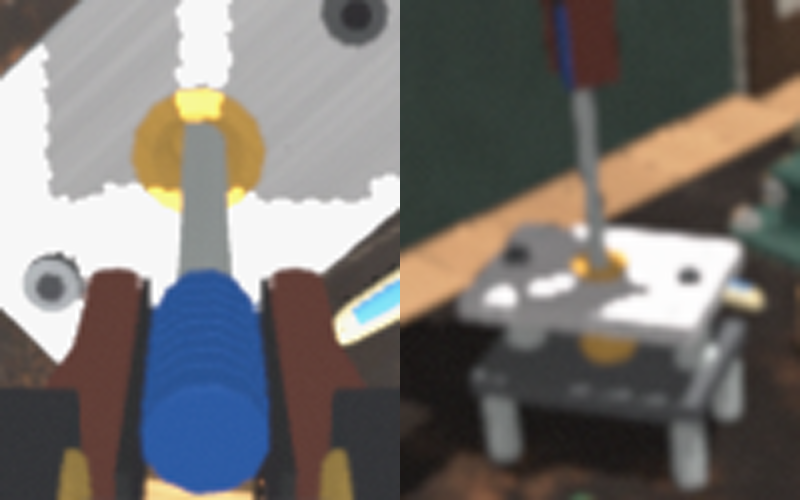

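The tip is in the upper bore, with the brass centred at crop x≈198 and the shank at ≈205. The pin is about 1.3 mm too far to +y, so I correct that and continue.

servo_tool(increments=[[-0.02,-0.06,0,0,0,0,-1],[-0.04,-0.12,0,0,0,0,-1],[-0.04,-0.12,-0.4,0,0,0,-1],[-0.04,-0.12,-0.8,0,0,0,-1],[-0.04,-0.12,-1.2,0,0,0,-1],[-0.04,-0.12,-1.6,0,0,0,-1],[-0.04,-0.12,-2,0,0,0,-1],[-0.04,-0.12,-2.4,0,0,0,-1],[-0.04,-0.12,-2.8,0,0,0,-1],[-0.04,-0.12,-2.8,0,0,0,-1]])

```text
t: 9.57
ee_pos: [615.1, 226.9, 179.5]
orientation: [-0.449, -3.108, 0.001]
ft_force: [0.1, 0.9, -1.3]
width: 15.4
grasp_force: 30.0
```

Tip is at about 51 mm, inside the lower bushing, with no contact force. Continuing to about 27 mm.

servo_tool(increments=[[0,0,-0.4,0,0,0,-1],[0,0,-0.8,0,0,0,-1],[0,0,-1.2,0,0,0,-1],[0,0,-1.6,0,0,0,-1],[0,0,-2,0,0,0,-1],[0,0,-2.3,0,0,0,-1],[0,0,-2.5,0,0,0,-1],[0,0,-2.5,0,0,0,-1],[0,0,-2.5,0,0,0,-1],[0,0,-2.5,0,0,0,-1],[0,0,-2.5,0,0,0,-1],[0,0,-2.5,0,0,0,-1]])

```text
t: 10.57
ee_pos: [615.9, 227.1, 155.9]
orientation: [0.449, 3.109, 0.0]
ft_force: [0.1, -0.8, -1.3]
width: 15.6
grasp_force: 30.0
```

```bash
python3 look.py 6
```

```text
10.5667 [615.85220862 227.13650255 155.93458643] 15.5715100279491 29.997145235538483 [ 0.08845512 -0.80896906 -1.31868028] [4.48928880e-01 3.10893284e+00 3.25750930e-04]
tip [614.2 227.6  27.9] [262.8 181.1] [219.1 182.8]
head [614.2 227.6 192.9] [263.3 260.6] [213.6 126.7]
mouth (613.5, 228.5, 108) [263.8 204.6] [216.1 157. ]
lower (613.5, 228.5, 60) [263.6 188.3] [217.7 172.8]
w [([243, 188, 40, 35, 671], [263.7, 204.2])]
s [([213, 156, 8, 4, 15], [216.7, 158.3]), ([214, 173, 10, 4, 25], [217.9, 174.8])]
w off 212 151
s off 179 122
```

View pics/c6.png

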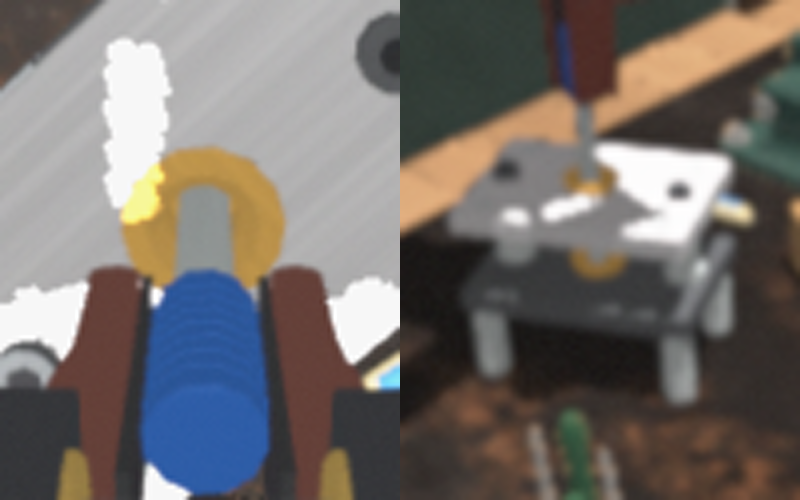

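The shank is centred in both bushings and has not slipped in the grip (head top unchanged at about (263,261)). The tip is at about 28 mm, 14 mm below the lower plate, so I hand it in.

```bash
python3 -c "
from workcell import ctrl
print(ctrl.close_job())"
```

```text
the job is handed in; nothing more can be done
None
```

The long pin is threaded through both bushings and still gripped upright, its tip about 14 mm below the lower plate and 28 mm above the bench, and the job is handed in; no verdict came back.

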